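# Set the print nest's jaw to a box: seat it, back off a quarter turn, keep hold

### The job

Set up the print nest for this batch: stand the unprinted orange box squarely on the nest's wooden pad, flush with the pad's ends, between the fence and the sliding jaw, and let go of it. Then turn the black adjuster knob clockwise until the jaw is fully home on the box and the knob stops, and back it off a quarter turn so that boxes will drop in freely. Finish while still gripping the knob, holding it still at that setting for the lock ring to be tightened, and leave everything else on the bench where it is.

Things in the scene. Friction and masses are not known exactly. Their poses are not given: they have to be found in the camera images.
- blank: The unprinted box: a closed, rigid orange plastic box, plain on top, 50 (own x) x 60 (own y) x 45 mm high, about 0.14 kg (varies); two identical boxes carry a pale stepped print on top. Origin at the centre of its underside, z up. It stands upright on the bench (underside at z = 0) at any of the three boxes' places. A half turn makes no difference.
- nest: The print nest, fixed to the bench: steel base plate 130 (x) x 215 mm (y, from -150 to +65), 15 mm thick. Along its y axis stand an aluminium fence (+y), a wooden pad, a sliding jaw and a black adjuster housing with the knob on top (-y). Origin at bench level under the middle of the box's place, z up; turned up to 20 degrees about z. Nothing beside the pad along x rises above the base plate.
- pad_top (a point): The middle of the box's place on the pad's top, 45 mm above the nest's origin, same axes. The pad is 50 mm along x (-25 to +25). The fence's inner face is at y = +30 mm; a box lies with its 60 mm side along y, at y = 0 when touching the fence. Fence (60 mm along x) and jaw rise 12 mm above the pad, then lips lean outward to 20 mm. The box can be lowered straight in, held by its faces 50 mm apart.
- jaw: The black sliding jaw with an aluminium face, across the pad from the fence. Origin at bench level under its inner face; slides along the nest's y axis only as the knob drives it, 1.27 mm per rad. Its face is at nest y = -29.4 - 1.27 * (5.0 - knob angle in rad) mm, so at the start a 60 mm box has 2.7 to 5 mm to spare.
- knob_grip (a point): Fixed point on the adjuster knob's vertical axis at grip height, 74 mm above the bench, nest x = 0, y = -110 mm; does not turn with the knob. Round fluted black knob, 40 mm diameter, 60 to 84 mm above the bench, white line on top; grip from above across the diameter at any angle; it does not rise or fall. Below it a lock ring (28 mm wide, top at 53 mm) and the housing (70 x 50 mm, top at 46 mm).
- adj_knob (a joint): Angle of the adjuster knob in rad, growing as it is turned clockwise seen from above (closing the jaw). 0 is fully open; it starts anywhere from 0.6 to 2.4; it comes to a hard stop at 5.0 with the jaw home on the box. It has about 0.05 N m of friction and stays where it is left.
- printed_a: A printed orange box (pale stepped print on top), 50 x 60 x 45 mm, loose, origin under its centre. To be left alone.
- printed_b: The other printed orange box, same size. To be left alone.
- ink_jar: Ink jar with a white lid, 70 mm diameter, 75 mm high, at the back. To be left alone.
- thinner: White bottle with a red cap, 60 mm diameter, 150 mm high, on the left. To be left alone.
- squeegee: Wooden squeegee with a rubber blade, 150 mm long (own y), 22 mm high, lying flat. To be left alone.
- spanner: Steel spanner, 150 mm long, lying flat near the robot. To be left alone.
- ink_knife: Ink spatula, 210 mm long, lying flat on the right. To be left alone.
Things that resemble listed ones, but are neither listed nor needed, are in the scene too. Leave any green or purple look-alike of the blank alone.

How it is judged:
On the way, in this order (a step that is already met when the one before it is completed fails the run):
1. the unprinted box stands on the pad between fence and jaw, flush with the pad's ends, and has been let go (x of blank in the frame of nest between -0.006 and 0.006 m and y of blank in the frame of nest between -0.008 and 0.004 m and z of blank in the frame of nest between 0.042 and 0.048 m and angle between the y axis of blank and the y axis of nest, either way round below 0.12 rad and contact force between the fingers and blank below 0.1 N and linear speed of blank below 0.02 m/s), for 0.2 s.
2. the knob has been turned clockwise to its stop, with the jaw pressing on the box (x of blank in the frame of nest between -0.006 and 0.006 m and y of blank in the frame of nest between -0.008 and 0.004 m and z of blank in the frame of nest between 0.042 and 0.048 m and angle between the y axis of blank and the y axis of nest, either way round below 0.12 rad and value of joint adj_knob above 4.9 rad and contact force between jaw and blank above 0.5 N), for 0.1 s.
At the end, for the whole second after the job is handed in: Knob 90 +/- 17 degrees back from its stop, at rest, gripped with over 3 N; unprinted box on the pad between fence and jaw, within 7 mm of flush with the pad's ends, square within 3.5 degrees, free of the jaw's pressure and of the fingers (x of blank in the frame of nest between -0.007 and 0.007 m and y of blank in the frame of nest between -0.008 and 0.004 m and z of blank in the frame of nest between 0.042 and 0.048 m and angle between the y axis of blank and the y axis of nest, either way round below 0.06 rad and value of joint adj_knob between 3.129 and 3.729 rad and velocity of joint adj_knob between -0.1 and 0.1 rad/s and contact force between the fingers and adj_knob above 3 N and contact force between jaw and blank below 0.3 N and contact force between the fingers and blank below 0.1 N and linear speed of blank below 0.02 m/s); the arm keeps its last pose, push and grip.
It fails at once if one of the other things on the bench (printed boxes, jar, bottle, squeegee, spanner, spatula) was moved more than 30 mm (distance of any of printed_a, printed_b, ink_jar, thinner, squeegee, spanner, ink_knife from where it was at the start of the episode above 0.03 m).
It also fails if it takes over 64 s, if anything falls off the work surface, if the arm or the gripper's body presses on something with over 40 N, if the wrist force passes 120 N, or if a joint passes its speed limit or range.

### The arm

A 6-joint arm with a two-finger parallel gripper is mounted at the origin on the work surface. World frame = base frame: x ahead of the robot, y to its left, z up, the work surface at z = 0. Lengths are in m, angles in rad, forces in N, time in s.
With the tool pointing down it reaches from about 0.275 to 0.825 m from the base axis. Payload 5.2 kg.
Tool frame: the origin (TCP) lies at the very end of the fingers, on their centre line; the grasp point (between the pads) lies 19 mm behind it (ctrl.grip_depth is the z of the grasp point in the tool frame, in m); z points along the fingers, x is the direction in which the jaws open and shut, and the axes are right-handed (so a half turn about z gives the same grasp; the last joint's range is limited). The gripper opens to 93 mm and grips with 3 to 60 N. Pads are 15 mm wide; open, the fingers measure 128 mm over their backs; the gripper's body (75 mm by 188 mm) begins 65 mm behind the grasp point.
Start: joints at [-1.551, 0.259, 1.535, -0, 1.348, -0.203], TCP at [0.122, -0.536, 0.219] pointing down, gripper open.
Joint ranges: [-3.14, 3.14], [-0.91, 2.08], [0.19, 2.58], [-1.22, 4.36], [0.22, 2.71], [-3.12, 3.12]. Speed limits (rad/s): [2.57, 2.57, 3.14, 3.14, 3.14, 3.14].

### API

Orientations are given as a unit quaternion [w, x, y, z].
In Python, from plant import ctrl, camera, calibration, workorder gives the robot as it stands.
- The arm moves only by the shell command python3 -m inch 'ROWS' [FORCE]. ROWS is JSON, one flat list of numbers, 5 for each row, row after row: the gripper's target within -1 to 1 (shut at 1, half-way at 0, fully open at -1), then the shift along the tool's x, y, z in m, then the turn about the tool's z in degrees. A call has 1 to 12 rows; each row shifts and turns the commanded pose from where the row before left it, along the tool's axes as they then stand; what a row does not reach is not made up. A row lasts 1/8 s, in which the tool goes at most 62.5 mm and 10.7 degrees, less where a joint would pass 70% of its speed; a pose out of reach is approached as far as the arm can. A call with a gripper value outside its range is refused whole. The fingers move at their own pace and stop on an object; FORCE is the grip in N (left out, the last holds). Time passes only in rows, so rows that do not move let the fingers close. It gives the time, the measured TCP pose, the force and the opening at its end, in the units of the state.
- ctrl.get_state(): the state, without advancing time (a new reading comes with each control period).
- camera(name): name is "scene" or "top" or "wrist"; returns the picture (420x560x3 uint8, red, green, blue); there is no depth.
- calibration(name): a dict with "camera_matrix" (3x3 intrinsics, pixels), "camera_from_world" (4x4, takes a point from world to camera coordinates). Camera axes: x right, y up, looking along -z (the intrinsics and any distortion apply to the point x, -y, -z); pixel columns grow to the right and rows downward; lengths in m; the calibration is good to about 2 mm. A picture is of the moment at which its call begins: read the wrist's pose just before it. calibration takes no time and is no camera call; for the wrist camera it gives the pose at the moment of the call.
- workorder.close_job(): hands the job in, once; it reports no verdict.
The state is a dict: "time_s": time; "joint_pos": joint angles; "joint_vel": joint speeds; "tau": joint torques, N m; "eef_pos": TCP position; "tcp_rot": TCP orientation; "force": force on the tool from outside, world axes, zero at the start; "torque": the same for the moment, N m; "width": finger opening in m.
Only numpy, scipy, OpenCV 4.12 (cv2) and the standard library are available. Lean on these libraries where they do the work, as an engineer would, in place of code of your own. Each camera call takes 0.05 s, during which the arm holds its last target. There are 200 camera calls.

## Working session

There is one attempt and no reset: what is moved stays moved. The work goes in short steps, Python scripts to look and compute and a shell command to move; the robot and the scene stay as the last step left them, time stands still between calls to the robot, and variables do not carry over. Pictures are saved under pics/ and viewed, about 8 in all and at most 12, crops included, and the job is handed in when it is done.

```bash
mkdir -p pics; cat > h.py <<'E'
import numpy as np, cv2
from plant import ctrl, camera, calibration, workorder
def save(n,im): cv2.imwrite(f'pics/{n}.png',cv2.cvtColor(im,cv2.COLOR_RGB2BGR))
def ray(c,px,z):
    K=np.array(c['camera_matrix']);T=np.array(c['camera_from_world'])
    d=np.linalg.solve(K,np.array([px[0],px[1],1.]));d=np.array([d[0],-d[1],-d[2]])
    o=-T[:3,:3].T@T[:3,3];d=T[:3,:3].T@d
    return o+d*(z-o[2])/d[2]
def proj(c,p):
    K=np.array(c['camera_matrix']);T=np.array(c['camera_from_world'])
    q=T[:3,:3]@np.array(p)+T[:3,3];q=K@np.array([q[0],-q[1],-q[2]]);return q[:2]/q[2]
E
python3 - <<'E'
from h import *
for n in('top','scene'): save(n+'0',camera(n)); c=calibration(n); print(c)
s=ctrl.get_state();print(s,ctrl.grip_depth)
E
```

```text
{'camera_matrix': array([[430.01833403,   0.        , 286.1667099 ],
       [  0.        , 430.01833403, 209.57333311],
       [  0.        ,   0.        ,   1.        ]]), 'camera_from_world': array([[-0.02059742, -0.9997835 ,  0.00295031, -0.06035322],
       [ 0.99271037, -0.02010102,  0.1188363 , -0.5778934 ],
       [-0.11875126,  0.00537652,  0.99290948, -1.09432217],
       [ 0.        ,  0.        ,  0.        ,  1.        ]])}
{'camera_matrix': array([[483.81176754,   0.        , 280.66062336],
       [  0.        , 483.81176754, 215.62098226],
       [  0.        ,   0.        ,   1.        ]]), 'camera_from_world': array([[ 0.85588991,  0.51715116, -0.00267108, -0.45638627],
       [-0.31411558,  0.52395334,  0.79170973,  0.16175496],
       [ 0.41083313, -0.67677735,  0.61089162, -1.55716961],
       [ 0.        ,  0.        ,  0.        ,  1.        ]])}
{'time_s': 0.1, 'joint_pos': array([-1.55081891e+00,  2.59265042e-01,  1.53595751e+00, -2.97244340e-05,
        1.34798552e+00, -2.02799388e-01]), 'joint_vel': array([-0.00029168, -0.00141596, -0.00301186,  0.00169988,  0.00090875,
        0.00075562]), 'tau': array([ 1.24129689e-03, -4.38215697e+01, -2.84643620e+01,  7.19221355e-02,
        3.62002593e-02, -5.43735041e-05]), 'eef_pos': array([ 0.12151906, -0.53591302,  0.21791004]), 'tcp_rot': array([-6.11617841e-04,  7.81327167e-01, -6.24121146e-01, -5.27756398e-04]), 'force': array([ 0.37676218,  0.6414271 , -1.02545313]), 'torque': array([ 0.04553091, -0.00266595,  0.02381757]), 'width': 0.09256434647169108} -0.0188
```

View pics/top0.png

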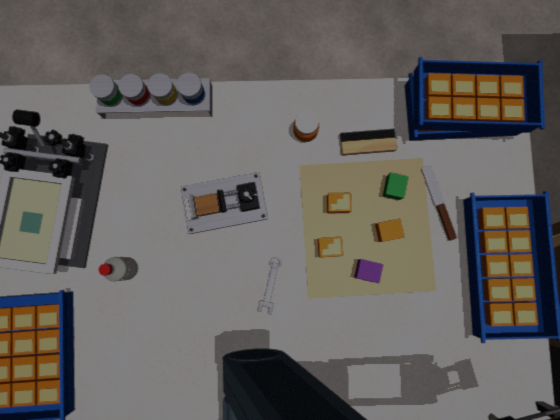

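View pics/scene0.png

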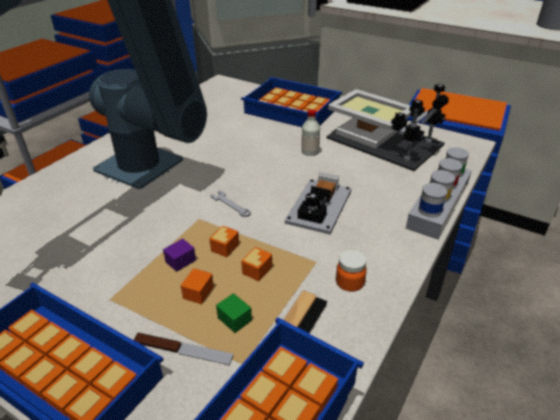

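The top view shows the plain blank at (390,230). The nest plate is centred near (224,203), with the fence to the left, the wooden pad at (206,204) and the knob at (247,197). Next I'll take coarse positions.

```bash
python3 - <<'E'
from h import *
c=calibration('top')
for n,p,z in(('blank',(390,229),.045),('pad',(206,204),.045),('knob',(247,197),.084),('printA',(340,202),.045),('printB',(330,246),.045),('purple',(369,271),.045),('green',(396,185),.045)): print(n,ray(c,p,z).round(3))
P=[ray(c,p,.015) for p in((181,187),(188,233),(268,219),(261,173))];print(np.array(P).round(3))
im=cv2.cvtColor(cv2.imread('pics/top0.png'),cv2.COLOR_BGR2HSV)
m=cv2.inRange(im,(5,150,120),(18,255,255));m[:, :370]=0;m[:,:][:, 410:]=0;m[:210]=0;m[250:]=0
cn=max(cv2.findContours(m,0,2)[0],key=cv2.contourArea);print(cv2.minAreaRect(cn),cv2.contourArea(cn))
print([ray(c,p,.045).round(3) for p in cv2.boxPoints(cv2.minAreaRect(cn))])
s=ctrl.get_state();from scipy.spatial.transform import Rotation as R
print(R.from_quat(s['tcp_rot'],scalar_first=True).as_matrix().round(3))
w=calibration('wrist');T=np.array(w['camera_from_world']);print(-T[:3,:3].T@T[:3,3],T[:3,:3].round(2),w['camera_matrix'])
a=cv2.imread('pics/top0.png')[155:305,170:450];cv2.imwrite('pics/crop.png',cv2.resize(a,None,fx=2.8,fy=2.8,interpolation=2))
E
```

```text
blank [ 0.519 -0.34   0.045]
pad [0.594 0.136 0.045]
knob [0.604 0.026 0.084]
printA [ 0.592 -0.213  0.045]
printB [ 0.479 -0.183  0.045]
purple [ 0.413 -0.281  0.045]
green [ 0.634 -0.361  0.045]
[[ 0.646  0.209  0.015]
 [ 0.522  0.189  0.015]
 [ 0.555 -0.023  0.015]
 [ 0.68  -0.006  0.015]]
((390.923095703125, 229.61538696289062), (18.827146530151367, 21.96500587463379), 78.69007110595703) 227.0
[array([ 0.537, -0.31 ,  0.045]), array([ 0.547, -0.367,  0.045]), array([ 0.499, -0.374,  0.045]), array([ 0.489, -0.318,  0.045])]
[[ 0.221 -0.975 -0.   ]
 [-0.975 -0.221  0.002]
 [-0.002 -0.    -1.   ]]
[ 0.18929265 -0.52115114  0.38530203] [[ 0.22 -0.98 -0.  ]
 [ 0.94  0.21 -0.25]
 [ 0.25  0.05  0.97]] [[328.00025951   0.         281.70711148]
 [  0.         328.00025951 205.83026809]
 [  0.           0.           1.        ]]
```

View pics/crop.png

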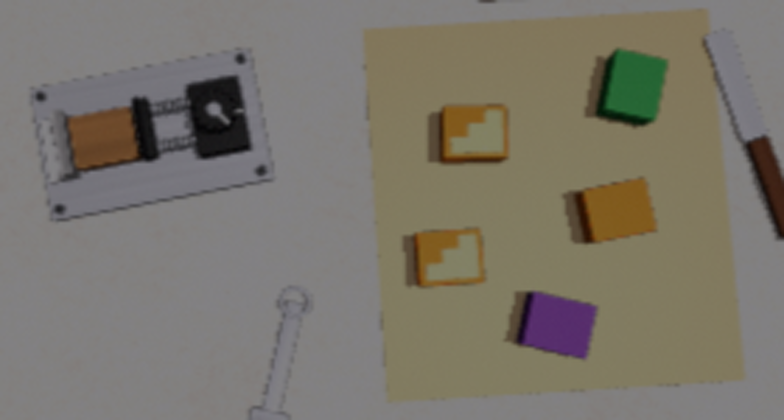

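The crop confirms the layout. The blank is at crop (617,210) and its 60 mm side is nearly parallel to the nest's y axis. I'll move above it and turn the tool x across the 50 mm side.

```bash
python3 -m inch '[-1,-0.0103,-0.043,0,0, -1,-0.0103,-0.043,0,0, -1,-0.0103,-0.043,0,0, -1,-0.0103,-0.043,0,0, -1,-0.0103,-0.043,0,0, -1,-0.0103,-0.043,0,0, -1,-0.0103,-0.043,0,0, -1,-0.0103,-0.043,0,0, -1,-0.0103,-0.043,0,0, -1,-0.0103,-0.043,0,0]' && python3 -m inch '[-1,0,0,0,-9.7, -1,0,0,0,-9.7, -1,0,0,0,-9.7, -1,0,0,0,-9.7, -1,0,0,0,-9.7, -1,0,0,0,-9.7, -1,0,0,0,-9.7, -1,0,0,0,-9.7, -1,0,0,0,-9.7, -1,0,0,0,0, -1,0,0,0,0]'
cat >> h.py <<'E'
from scipy.spatial.transform import Rotation as R
def tool():
    s=ctrl.get_state();M=R.from_quat(s['tcp_rot'],scalar_first=True).as_matrix();return s,M,np.degrees(np.arctan2(M[1,0],M[0,0]))
E
python3 - <<'E'
from h import *
s,M,y=tool();c=calibration('wrist');im=camera('wrist');save('w1',im);np.save('w1c.npy',c,allow_pickle=True)
print(s['eef_pos'],y,s['time_s'],s['force'])
h=cv2.cvtColor(im,cv2.COLOR_RGB2HSV);p=proj(c,(.519,-.34,.045));print(p)
m=cv2.inRange(h,(5,150,90),(20,255,255))
for k in cv2.findContours(m,0,2)[0]:
    if cv2.contourArea(k)>300: r=cv2.minAreaRect(k);print(cv2.contourArea(k),np.round(r[0]),r[1],[ray(c,q,.045)[:2].round(4) for q in cv2.boxPoints(r)])
E
```

```text
time_s: 1.35
eef_pos: [0.5192, -0.34, 0.2181]
tcp_rot: [0.0, 0.781, -0.624, -0.0]
force: [0.3, 0.4, -0.4]
width: 0.0933
time_s: 2.72
eef_pos: [0.5181, -0.3408, 0.2183]
tcp_rot: [-0.0, 0.996, 0.086, -0.0]
force: [0.4, -0.3, -0.2]
width: 0.0932
[ 0.51806674 -0.3408327   0.21834219] 9.879227465041994 2.725 [ 0.41194935 -0.31630792 -0.16290092]
[283.17597496 187.5497142 ]
409.0 [219. 379.] (44.282833099365234, 21.323528289794922) [array([ 0.4552, -0.6096]), array([ 0.4548, -0.5778]), array([ 0.5092, -0.576 ]), array([ 0.5106, -0.6079])]
581.5 [170. 375.] (45.694908142089844, 28.369577407836914) [array([ 0.3936, -0.6203]), array([ 0.3943, -0.5779]), array([ 0.4498, -0.5752]), array([ 0.4505, -0.6177])]
2495.0 [281. 184.] (46.99999237060547, 58.99999237060547) [array([ 0.4972, -0.3733]), array([ 0.4875, -0.3108]), array([ 0.5353, -0.3024]), array([ 0.5473, -0.3646])]
3288.5 [381.  70.] (54.1270751953125, 68.2323989868164) [array([ 0.5659, -0.2396]), array([ 0.5661, -0.1789]), array([ 0.6179, -0.18  ]), array([ 0.6202, -0.2412])]
1166.0 [268.  27.] (56.38151931762695, 56.29464340209961) [array([ 0.454 , -0.2188]), array([ 0.4496, -0.1711]), array([ 0.5011, -0.1642]), array([ 0.5076, -0.2117])]
```

View pics/w1.png

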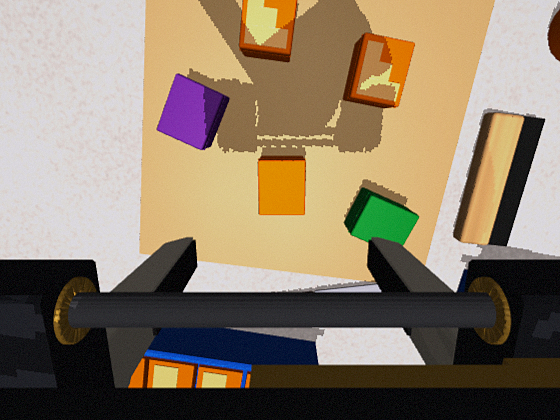

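The wrist view shows the plain blank at (281,187), aligned with the tool. The open fingers clear its green and purple neighbours. I'll descend, grip and lift.

```bash
python3 -m inch '[-1,-0.001,-0.0015,0.04,0, -1,0,0,0.045,0, -1,0,0,0.045,0, -1,0,0,0.04,0, -1,0,0,0.025,0, -1,0,0,0.012,0, -1,0,0,0,0, 1,0,0,0,0, 1,0,0,0,0, 1,0,0,0,0, 1,0,0,0,0, 1,0,0,0,0]' 25 && python3 -m inch '[1,0,0,0,0, 1,0,0,0,0, 1,0,0,-0.02,0, 1,0,0,-0.05,0, 1,0,0,-0.05,0, 1,0,0,-0.04,0, 1,0,0,-0.04,0, 1,0,0,0,0]'
```

```text
time_s: 4.28
eef_pos: [0.5171, -0.3397, 0.0119]
tcp_rot: [0.0, 0.996, 0.088, 0.0]
force: [-0.5, 0.5, 1.7]
width: 0.0501
time_s: 5.28
eef_pos: [0.5182, -0.3409, 0.215]
tcp_rot: [0.003, 0.996, 0.088, 0.002]
force: [0.3, 0.3, -1.9]
width: 0.05
```

```bash
python3 -m inch '[1,0.016,-0.04,0,0, 1,0.016,-0.04,0,0, 1,0.016,-0.04,0,0, 1,0.016,-0.04,0,0, 1,0.016,-0.04,0,0, 1,0.016,-0.04,0,0, 1,0.016,-0.04,0,0, 1,0.016,-0.04,0,0, 1,0.016,-0.04,0,0, 1,0,0,0,0, 1,0,0,0,0, 1,0,0,0,0]'
python3 - <<'E'
from h import *
s,M,y=tool();c=calibration('wrist');im=camera('wrist');save('w2',im);np.save('w2c.npy',c,allow_pickle=True)
print(s['eef_pos'],y,s['time_s'],s['force'])
save('w2b',cv2.resize(im[:300],None,fx=1.42,fy=1.42,interpolation=2))
E
```

```text
time_s: 6.78
eef_pos: [0.5954, 0.0388, 0.2108]
tcp_rot: [0.0, 0.996, 0.087, -0.001]
force: [-0.0, -0.3, -1.8]
width: 0.05
[0.59538497 0.03880161 0.21084694] 9.985846126857986 6.775 [-0.0115248  -0.29837537 -1.76879241]
```

View pics/w2b.png

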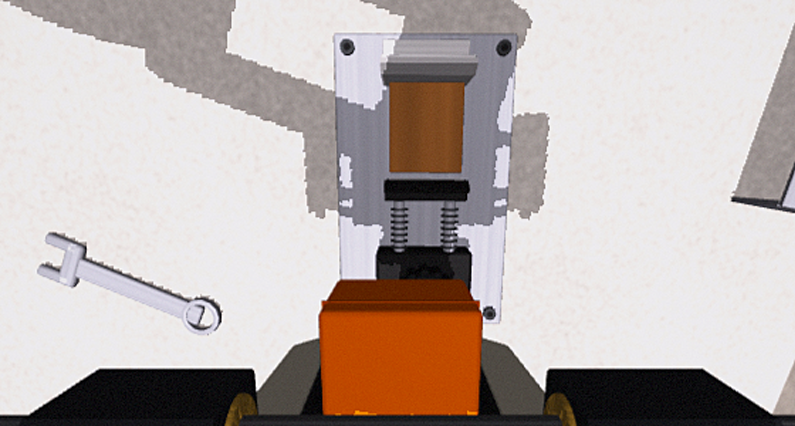

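The nest is well seen, with the plate corners at (334,33) and (517,36) and the pad at (427,127) in this enlarged view. I'll fit the pad and plate edges.

```bash
python3 - <<'E'
from h import *
c=np.load('w2c.npy',allow_pickle=True).item();im=cv2.cvtColor(cv2.imread('pics/w2.png'),cv2.COLOR_BGR2HSV);g=cv2.cvtColor(cv2.imread('pics/w2.png'),cv2.COLOR_BGR2GRAY).astype(float)
m=cv2.inRange(im,(5,100,30),(20,255,255));L=[];Rr=[]
for r in range(66,116,3):
    x=np.where(m[r,262:345])[0]+262
    L.append(ray(c,(x.min()-.5,r),.045)[:2]);Rr.append(ray(c,(x.max()+.5,r),.045)[:2])
for E in(L,Rr):
    E=np.array(E);vx,vy,x0,y0=cv2.fitLine(E.astype(np.float32),cv2.DIST_HUBER,0,.01,.01).ravel();print('pad edge',x0,y0,'yaw',np.degrees(np.arctan2(-vx*np.sign(vy),abs(vy))))
rows=[r for r in range(0,150) if m[r,300]];print('pad rows',rows[0],rows[-1],ray(c,(300,rows[0]-.5),.045),ray(c,(300,rows[-1]+.5),.045))
# plate edges by gradient
PL=[];PR=[]
for r in range(28,60,3):
    d=np.diff(g[r]);PL.append(ray(c,(225+np.argmax(abs(d[225:246]))+.5,r),.015)[:2]);PR.append(ray(c,(355+np.argmax(abs(d[355:370]))+.5,r),.015)[:2])
print(np.array(PL).round(4)[::3].tolist(),np.array(PR).round(4)[::3].tolist())
for q in((334,33),(517,36),(347,47),(504,47),(489,313)): print(q,ray(c,np.array(q)/1.42-.15,.015).round(4))
E
```

```text
pad edge 0.56903744 0.1390278 yaw 9.62915
pad edge 0.61900634 0.14301617 yaw 9.346666
pad rows 58 120 [0.58965854 0.16625226 0.045     ] [0.60038335 0.11000824 0.045     ]
[[0.5263, 0.1881], [0.5285, 0.1801], [0.5227, 0.1707], [0.5239, 0.1623]] [[0.6537, 0.2105], [0.6497, 0.2014], [0.6517, 0.1933], [0.6476, 0.1841]]
(334, 33) [0.5204 0.1916 0.015 ]
(517, 36) [0.6476 0.212  0.015 ]
(347, 47) [0.5307 0.1843 0.015 ]
(504, 47) [0.6402 0.2035 0.015 ]
(489, 313) [0.6732 0.0094 0.015 ]
```

```bash
python3 - <<'E'
from h import *
c=np.load('w2c.npy',allow_pickle=True).item();im=cv2.imread('pics/w2.png');h=cv2.cvtColor(im,cv2.COLOR_BGR2HSV)
print([(r,h[r,282].tolist()) for r in range(190,222,1)])
t=np.array([.5954,.0388,.2108]);a=np.radians(9.99);ty=np.array([np.sin(a),-np.cos(a),0]);tx=np.array([np.cos(a),np.sin(a),0])
print('proj expected top edge, bottom edge (box centred)',proj(c,t-ty*.03+[0,0,.033]),proj(c,t-ty*.03-[0,0,.012]))
print('per mm',proj(c,t-ty*.031+[0,0,.033]),proj(c,t-ty*.031-[0,0,.012]))
E
```

```text
[(190, [30, 10, 25]), (191, [163, 109, 21]), (192, [10, 40, 19]), (193, [42, 85, 15]), (194, [10, 48, 16]), (195, [109, 234, 12]), (196, [12, 239, 32]), (197, [9, 255, 89]), (198, [10, 255, 96]), (199, [11, 255, 97]), (200, [11, 255, 90]), (201, [10, 255, 91]), (202, [11, 255, 96]), (203, [11, 255, 91]), (204, [10, 255, 93]), (205, [11, 255, 97]), (206, [10, 255, 91]), (207, [11, 255, 94]), (208, [11, 255, 93]), (209, [11, 255, 93]), (210, [10, 255, 94]), (211, [11, 255, 76]), (212, [10, 255, 139]), (213, [10, 255, 118]), (214, [12, 255, 92]), (215, [12, 250, 100]), (216, [10, 255, 94]), (217, [10, 255, 90]), (218, [11, 255, 106]), (219, [12, 255, 134]), (220, [11, 255, 165]), (221, [12, 255, 177])]
proj expected top edge, bottom edge (box centred) [282.48185135 215.71112153] [282.45588301 193.09437108]
per mm [282.48326857 213.45718613] [282.45692777 191.34489927]
```

```bash
python3 -m inch '[1,0.0043,-0.025,0,0.4, 1,0.004,-0.0235,0,0, 1,0.004,-0.0235,0,0, 1,0.004,-0.0235,0,0, 1,0,0,0.035,0, 1,0,0,0.04,0, 1,0,0,0.025,0, 1,0,0,0,0, 1,0,0,0,0]'
python3 - <<'E'
from h import *
s,M,y=tool();d=np.append(np.array([.5949,.1357])-s['eef_pos'][:2],0);print(s['eef_pos'],y,'tool shift',M.T@d,s['force'])
c=calibration('top');im=camera('top');save('t2',cv2.resize(im[120:260,150:300],None,fx=4,fy=4,interpolation=2))
E
```

```text
time_s: 7.95
eef_pos: [0.5966, 0.1363, 0.1129]
tcp_rot: [0.0, 0.996, 0.084, 0.001]
force: [0.0, -0.4, -1.0]
width: 0.0499
[0.59660121 0.13629451 0.11286583] 9.608988541901473 tool shift [-1.77657562e-03  3.02193999e-04 -3.18884991e-06] [ 0.02628322 -0.36883241 -0.96687191]
```

View pics/t2.png

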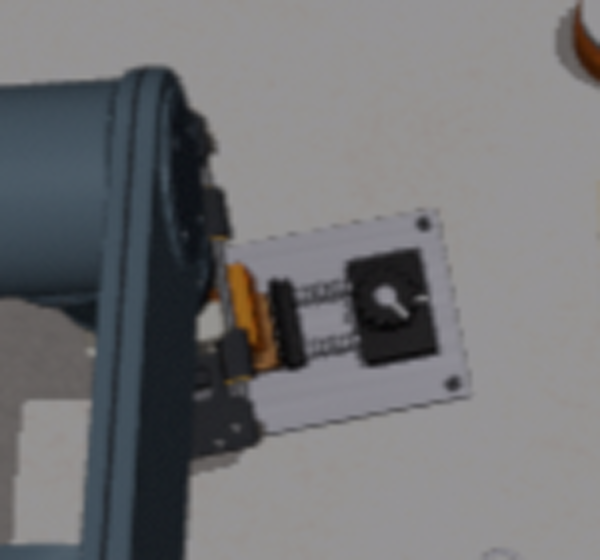

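The box hangs over the pad ahead of the jaw, and the knob is at crop (387,300) with its white line visible. I'll correct by 1.8 mm and lower it gently.

```bash
python3 -m inch '[1,-0.0018,0.0003,0.02,0, 1,0,0,0.015,0, 1,0,0,0.008,0, 1,0,0,0.004,0, 1,0,0,0.003,0, 1,0,0,0,0]'; python3 -m inch '[1,0,0,0.002,0, 1,0,0,0.002,0, 1,0,0,0.0015,0, 1,0,0,0,0]'
```

```text
time_s: 8.75
eef_pos: [0.594, 0.1363, 0.0617]
tcp_rot: [-0.0, 0.996, 0.084, 0.0]
force: [0.2, 0.1, -1.4]
width: 0.0498
time_s: 9.25
eef_pos: [0.594, 0.1363, 0.0568]
tcp_rot: [0.0, 0.996, 0.084, 0.0]
force: [-2.2, -0.2, 3.2]
width: 0.0499
```

Contact is on the pad with no lateral jam. I'll release, rise, and move so the wrist camera sees the nest.

```bash
python3 -m inch '[-0.6,0,0,0,0, -0.6,0,0,0,0, -0.6,0,0,0,0, -0.6,0,0,0,0, -0.6,0,0,-0.02,0, -0.6,0,0,-0.05,0, -0.6,0,0,-0.05,0, -0.6,0,0.02,-0.03,0, -0.6,0,0.05,0,0, -0.6,0,0.04,0,0, -0.6,0,0,0,0, -0.6,0,0,0,0]'
python3 - <<'E'
from h import *
s,M,y=tool();c=calibration('wrist');im=camera('wrist');save('w3',im);np.save('w3c.npy',c,allow_pickle=True)
print(s['eef_pos'],y,s['force'],s['width'],s['joint_pos'])
k=np.array([.6129,.0287,0]);d=k-s['eef_pos'];print('to knob',(M.T@d)[:2],'expected px',proj(c,(.6129,.0287,.084)))
save('w3b',cv2.resize(im[:300,100:460],None,fx=2,fy=2,interpolation=2))
E
```

```text
time_s: 10.75
eef_pos: [0.6121, 0.0283, 0.206]
tcp_rot: [-0.0, 0.996, 0.084, -0.0]
force: [0.6, 0.5, -0.0]
width: 0.0742
[0.61214378 0.02825318 0.20595905] 9.636669663086746 [ 0.63080503  0.48312536 -0.03372486] 0.07419846973493295 [-1.36065954e-01  3.79587472e-01  1.39523424e+00  6.32356182e-04
  1.36740000e+00 -3.04385336e-01]
to knob [ 0.00090574 -0.00015341] expected px [283.09907558 199.16755031]
```

View pics/w3b.png

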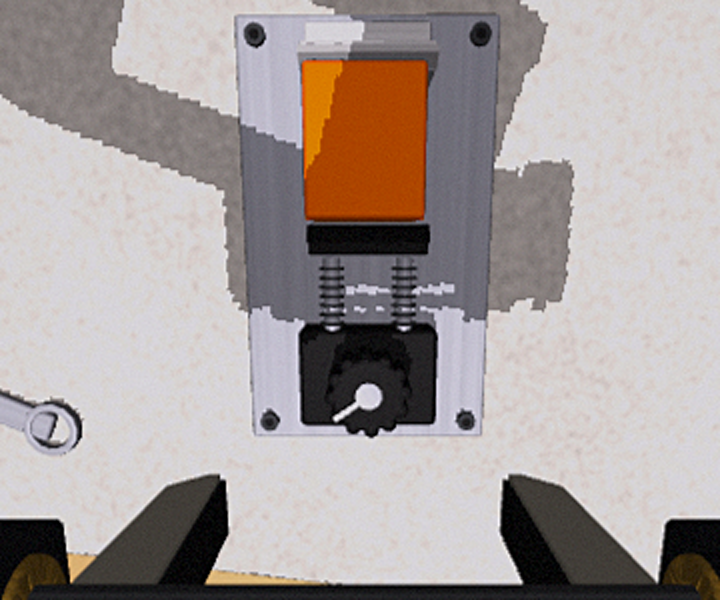

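The box stands in the nest between fence and jaw. The knob is at full-image (284,198.5), within a pixel of the prediction. I'll check the box pose by mask while winding the wrist back for the long clockwise turn.

```bash
python3 - <<'E'
from h import *
c=np.load('w3c.npy',allow_pickle=True).item();im=cv2.cvtColor(cv2.imread('pics/w3.png'),cv2.COLOR_BGR2HSV)
m=cv2.inRange(im,(4,180,60),(22,255,255));m[150:]=0
k=max(cv2.findContours(m,0,2)[0],key=cv2.contourArea);r=cv2.minAreaRect(k)
B=np.array([ray(c,q,.09)[:2] for q in cv2.boxPoints(r)]);a=np.radians(9.5);X=np.array([np.cos(a),np.sin(a)]);Y=np.array([-X[1],X[0]])
D=B-np.array([.5947,.1372]);print(np.c_[D@X,D@Y].round(4),(D@X).mean(),(D@Y).mean())
E
python3 -m inch '[-0.6,0.0009,0,0.01,-10.2, -0.6,0,0,0.01,-10.2, -0.6,0,0,0.01,-10.2, -0.6,0,0,0.01,-10.2, -0.6,0,0,0.01,-10.2, -0.6,0,0,0.01,-10.2, -0.6,0,0,0,-10.2, -0.6,0,0,0,-10.2, -0.6,0,0,0,-10.2, -0.6,0,0,0,-10.2, -0.6,0,0,0,-10.2, -0.6,0,0,0,-10.2]'; python3 -m inch '[-0.6,0,0,0,-10, -0.6,0,0,0,-8, -0.6,0,0,0,0, -0.6,0,0,0,0]'
python3 - <<'E'
from h import *
s,M,y=tool();d=np.array([.6129,.0287,.058])-s['eef_pos'];print(s['eef_pos'],y,'shift',(M.T@d).round(4),s['joint_pos'][5])
E
```

```text
[[-0.0269 -0.0326]
 [-0.0256  0.0276]
 [ 0.023   0.0277]
 [ 0.0246 -0.0325]] -0.0012389510241684887 -0.00246347961857165
time_s: 12.3
eef_pos: [0.613, 0.0297, 0.1461]
tcp_rot: [-0.0, 0.403, 0.915, 0.0]
force: [0.4, -0.5, -0.4]
width: 0.0742
time_s: 12.8
eef_pos: [0.6132, 0.0289, 0.1462]
tcp_rot: [-0.0, 0.259, 0.966, 0.0]
force: [0.3, 0.3, -0.4]
width: 0.0749
[0.61315371 0.02887148 0.14616538] 149.97547770167782 shift [ 0.0001 -0.0003  0.0882] -2.752139317403184
```

Box pose in the nest frame: x −1.2 mm, y −2.5 mm, square. I'll descend onto the knob and grip it.

```bash
python3 -m inch '[-0.6,0,0,0.03,0, -0.6,0,0,0.03,0, -0.6,0,0,0.018,0, -0.6,0,0,0.01,0, -0.6,0,0,0,0, 1,0,0,0,0, 1,0,0,0,0, 1,0,0,0,0, 1,0,0,0,0, 1,0,0,0,0]' 35
```

```text
time_s: 14.05
eef_pos: [0.6124, 0.0285, 0.0584]
tcp_rot: [-0.001, 0.258, 0.966, 0.0]
force: [-3.6, 1.9, 5.2]
width: 0.0393
```

```bash
cat > st.py <<'E'
from h import *
s,M,y=tool();print('t',s['time_s'],'yaw',round(y,2),'q6',s['joint_pos'][5].round(4),'pos',s['eef_pos'].round(4),'F',s['force'].round(2),'Tq',s['torque'].round(3),'tau6',s['tau'][5].round(3))
E
python3 st.py; python3 -m inch '[1,0,0,0,10, 1,0,0,0,10, 1,0,0,0,10, 1,0,0,0,10, 1,0,0,0,10, 1,0,0,0,10, 1,0,0,0,10, 1,0,0,0,10, 1,0,0,0,10, 1,0,0,0,10, 1,0,0,0,10, 1,0,0,0,10]'; python3 st.py;  python3 -m inch '[1,0,0,0,8, 1,0,0,0,8, 1,0,0,0,4, 1,0,0,0,0]'; python3 st.py
```

```text
t 14.05 yaw 150.06 q6 -2.7549 pos [0.6124 0.0285 0.0584] F [-3.56  1.9   5.16] Tq [ 0.637  0.697 -0.084] tau6 -0.039
time_s: 15.55
eef_pos: [0.6125, 0.0327, 0.0585]
tcp_rot: [-0.003, 0.966, 0.257, 0.0]
force: [-2.3, 15.7, 5.1]
width: 0.039
t 15.55 yaw 29.75 q6 -0.655 pos [0.6125 0.0327 0.0585] F [-2.26 15.67  5.08] Tq [2.766 0.149 0.102] tau6 -1.771
time_s: 16.05
eef_pos: [0.6133, 0.033, 0.0584]
tcp_rot: [-0.003, 0.996, 0.087, 0.001]
force: [0.7, 15.7, 4.1]
width: 0.0392
t 16.05 yaw 10.02 q6 -0.3107 pos [0.6133 0.033  0.0584] F [ 0.66 15.71  4.13] Tq [ 2.81  -0.108 -0.058] tau6 0.259
```

The knob turns with the fingers. The TCP was dragged about 4 mm in y, which implies the knob axis is about 2 mm off my estimate. I'll shift the command to suit and go on in smaller steps, watching torque and yaw lag.

```bash
python3 -m inch '[1,0.001,-0.0018,0,4, 1,0,0,0,4, 1,0,0,0,2, 1,0,0,0,0]'>/dev/null; python3 st.py;  python3 -m inch '[1,0,0,0,6, 1,0,0,0,6, 1,0,0,0,0]'>/dev/null; python3 st.py; python3 -m inch '[1,0,0,0,6, 1,0,0,0,6, 1,0,0,0,0]'>/dev/null; python3 st.py
```

```text
t 16.55 yaw 0.05 q6 -0.1333 pos [0.6137 0.0331 0.0585] F [-1.62 11.22  3.77] Tq [ 1.761  0.166 -0.059] tau6 0.093
t 16.925 yaw -12.0 q6 0.077 pos [0.6142 0.033  0.0585] F [-0.95 10.68  3.89] Tq [ 1.668 -0.111 -0.058] tau6 0.39
t 17.3 yaw -24.01 q6 0.2864 pos [0.6147 0.0328 0.0585] F [ 0.98 10.2   1.66] Tq [ 1.675 -0.243 -0.097] tau6 0.388
```

```bash
for i in 1; do python3 -m inch '[1,0,0,0,6, 1,0,0,0,6, 1,0,0,0,0]'>/dev/null; python3 st.py; python3 -m inch '[1,0,0,0,6, 1,0,0,0,6, 1,0,0,0,0]'>/dev/null; python3 st.py; python3 -m inch '[1,0,0,0,5, 1,0,0,0,5, 1,0,0,0,0]'>/dev/null; python3 st.py; done
```

```text
t 17.675 yaw -36.01 q6 0.4959 pos [0.6152 0.0326 0.0585] F [2.35 9.51 1.05] Tq [ 1.53  -0.472 -0.084] tau6 0.387
t 18.05 yaw -48.01 q6 0.7053 pos [0.6155 0.0322 0.0585] F [ 3.56  8.99 -0.42] Tq [ 1.341 -0.597 -0.052] tau6 0.386
t 18.425 yaw -58.0 q6 0.8796 pos [0.6158 0.0319 0.0585] F [ 2.99  7.9  -0.15] Tq [ 1.176 -0.614 -0.025] tau6 0.318
```

```bash
python3 -m inch '[1,0,0,0,5, 1,0,0,0,5, 1,0,0,0,0]'>/dev/null; python3 st.py; python3 -m inch '[1,0,0,0,5, 1,0,0,0,5, 1,0,0,0,0]'>/dev/null; python3 st.py; python3 -m inch '[1,0,0,0,4, 1,0,0,0,4, 1,0,0,0,0]'>/dev/null; python3 st.py
```

```text
t 18.8 yaw -67.99 q6 1.0541 pos [0.616  0.0315 0.0585] F [ 4.5   6.87 -1.04] Tq [ 1.044 -0.728 -0.027] tau6 0.34
t 19.175 yaw -77.99 q6 1.2286 pos [0.6161 0.0311 0.0585] F [ 4.61  5.51 -1.21] Tq [ 0.786 -0.744 -0.03 ] tau6 0.361
t 19.55 yaw -85.87 q6 1.3666 pos [0.6145 0.0307 0.0584] F [0.11 3.31 2.01] Tq [ 0.716 -0.023  0.182] tau6 0.466
```

```bash
python3 -m inch '[1,0,0,0,2, 1,0,0,0,2, 1,0,0,0,0]'>/dev/null; python3 st.py; python3 -m inch '[1,0,0,0,2, 1,0,0,0,2, 1,0,0,0,0]'>/dev/null; python3 st.py
```

```text
t 19.925 yaw -89.91 q6 1.4371 pos [0.6133 0.0306 0.0583] F [-3.8   5.09  4.98] Tq [0.829 0.417 0.578] tau6 0.746
t 20.3 yaw -93.91 q6 1.5069 pos [0.6119 0.0308 0.0583] F [-5.35  5.33  7.17] Tq [0.966 1.103 0.595] tau6 0.728
```

The torque saturates at about 0.59 N m from yaw ≈ −86° onward while the fingers creep, so the knob is at its stop with the jaw home. I'll unwind slowly to find where the torque reverses, then count the quarter turn.

```bash
for i in 1 ; do python3 -m inch '[1,0,0,0,0, 1,0,0,0,0]'>/dev/null; python3 st.py; python3 -m inch '[1,0,0,0,-2, 1,0,0,0,0]'>/dev/null; python3 st.py; python3 -m inch '[1,0,0,0,-2, 1,0,0,0,0]'>/dev/null; python3 st.py; python3 -m inch '[1,0,0,0,-2, 1,0,0,0,0]'>/dev/null; python3 st.py; done
python3 - <<'E'
from h import *
save('w4',cv2.resize(camera('wrist')[:320,100:460],None,fx=1.8,fy=1.8,interpolation=2))
E
```

```text
t 20.55 yaw -93.9 q6 1.5066 pos [0.6119 0.0307 0.0583] F [-5.59  4.91  6.96] Tq [0.873 1.108 0.615] tau6 0.601
t 20.8 yaw -91.94 q6 1.4721 pos [0.6119 0.0307 0.0583] F [-6.61  4.76  6.68] Tq [0.863 1.108 0.144] tau6 -0.027
t 21.05 yaw -89.94 q6 1.4372 pos [0.6119 0.0306 0.0583] F [-5.78  5.32  7.67] Tq [0.801 1.098 0.118] tau6 -0.03
t 21.3 yaw -87.94 q6 1.4023 pos [0.6119 0.0306 0.0583] F [-6.31  4.59  7.94] Tq [0.847 1.084 0.077] tau6 -0.035
```

View pics/w4.png

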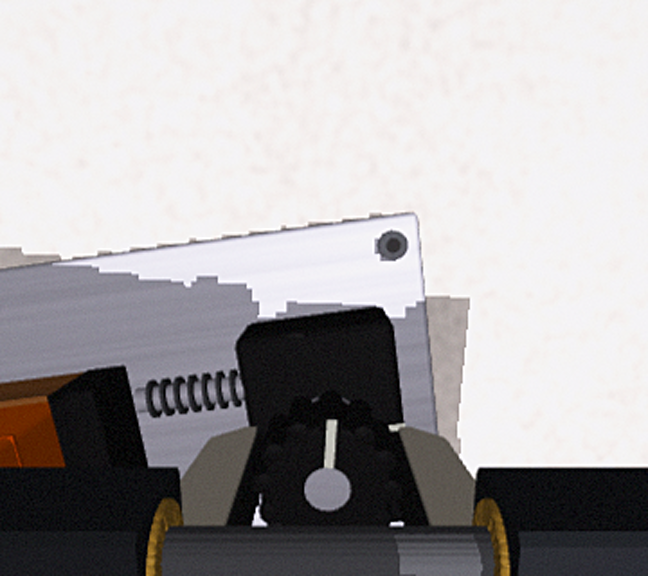

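The wrist view shows the knob gripped and its white line at (330,455), pointing up in the image. In world terms that is about 226° clockwise of the start, in line with the tool turn. The wind-up released within about 1°, so the stop is at tool yaw ≈ −93° and the target is ≈ −3°, another −85°.

```bash
python3 -m inch '[1,0,0,0,-8, 1,0,0,0,-9, 1,0,0,0,-9, 1,0,0,0,-9, 1,0,0,0,-9, 1,0,0,0,-9, 1,0,0,0,-9, 1,0,0,0,-9, 1,0,0,0,-8, 1,0,0,0,-6, 1,0,0,0,0, 1,0,0,0,0]'; python3 st.py
python3 - <<'E'
from h import *
c=calibration('wrist');im=camera('wrist');save('w5r',im);save('w5',cv2.resize(im[:320,100:460],None,fx=1.8,fy=1.8,interpolation=2))
im=cv2.cvtColor(im,cv2.COLOR_RGB2HSV)
m=cv2.inRange(im,(4,180,50),(22,255,255));m[180:]=0
k=max(cv2.findContours(m,0,2)[0],key=cv2.contourArea);r=cv2.minAreaRect(k)
B=np.array([ray(c,q,.09)[:2] for q in cv2.boxPoints(r)]);a=np.radians(9.5);X=np.array([np.cos(a),np.sin(a)]);Y=np.array([-X[1],X[0]])
D=B-np.array([.5947,.1372]);print(np.c_[D@X,D@Y].round(4),(D@X).mean(),(D@Y).mean())
E
```

```text
time_s: 22.85
eef_pos: [0.6136, 0.029, 0.0584]
tcp_rot: [0.001, 1.0, -0.027, -0.0]
force: [-3.2, -3.1, 5.3]
width: 0.0395
t 22.85 yaw -3.07 q6 -0.079 pos [0.6136 0.029  0.0584] F [-3.21 -3.08  5.31] Tq [-0.625  0.498  0.034] tau6 -0.013
[[-0.0259  0.0109]
 [ 0.0235  0.0088]
 [ 0.0237 -0.0327]
 [-0.0301 -0.0312]] -0.0022109186827168675 -0.011047660434974217
```

View pics/w5.png

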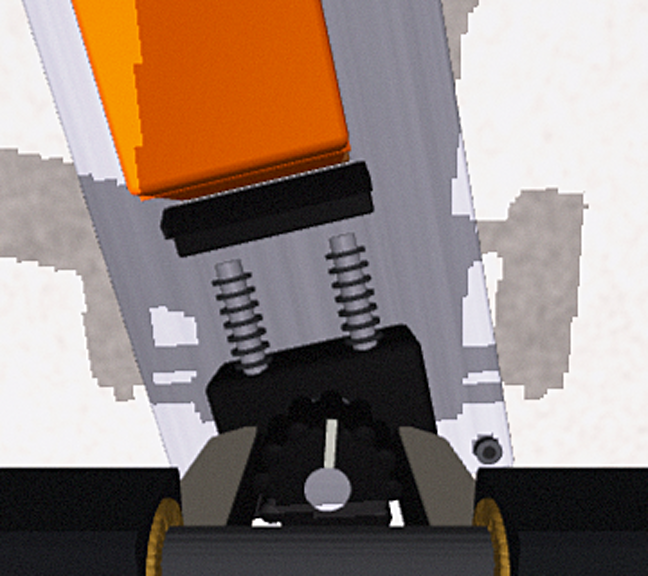

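The white line has kept the same place between the fingers at (330,445), so there was no slip on the way back. The box's front edge is parallel to the jaw. I'll check the front corners by ray and hand in.

```bash
python3 - <<'E'
from h import *
c=calibration('wrist');a=np.radians(9.5);X=np.array([np.cos(a),np.sin(a)]);Y=np.array([-X[1],X[0]])
D=np.array([ray(c,np.array(q)/1.8+[100,0],.09)[:2] for q in((137,191),(348,146))])-[.5947,.1372]
p=np.c_[D@X,D@Y];print(p.round(4),'centre x',p[:,0].mean(),'centre y',p[:,1].mean()+.03,'skew deg',np.degrees(np.arctan2(p[1,1]-p[0,1],p[1,0]-p[0,0])))
if abs(p[:,0].mean())<.005: print(workorder.close_job())
E
```

```text
[[-0.024  -0.0277]
 [ 0.0232 -0.0287]] centre x -0.0003747721422968798 centre y 0.001769069707585648 skew deg -1.1945488942660625
the job is handed in; nothing more can be done
None
```

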